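Fit a squeeze-tab bulb holder into a truck lamp

TASK

Take the black bulb holder with the two orange side tabs out of the yellow rack and fit it, bulb first, into the white neck on the back of the truck lamp: keep both tabs squeezed together, feel for the slots, press it home against the spring and turn it clockwise to the stop, then let go so that both tabs spring out and lock. Work gently, as with any thin plastic and glass: feel your way and never force it, do not knock the bulb, and leave the other things on the bench as they are.

Things in the scene. Friction and masses are not known exactly. Their poses are not given: they have to be found in the camera images.
- holder: The bulb holder to fit, 60 to 120 g: black barrel 40 mm across, black plug shell on top (26 x 18 mm, to 28 mm above the origin), two upright orange tabs. z up as it stands; the origin lies on its axis in the seating plane, level with the neck's rim when fitted. The barrel's flat end is 25 mm below the origin, its last 3 mm tapered. The same after half a turn.
- grip (a point): Point on the holder's axis 26 mm above its origin, midway between the tabs, axes as the holder's. The tabs are on the +y and -y sides, flat faces square to y: 57 mm over them when free, 48 mm when fully squeezed, 18 mm wide, from 4 to 40 mm above the origin: pinch them from above, closing along y. The foot of each is a catch 9 mm wide, 8 mm below to 4 mm above the origin.
- lugs (a point): Point on the holder's axis 19 mm below its origin, level with the underside of its two square bayonet lugs, which point along the holder's +x and -x, reach 25 mm from the axis, are 9 mm wide and 5 mm high.
- bulb: The glass bulb under the holder, 25 mm across, fixed to it (same origin and axes as the holder); its tip is 58 mm below the origin. Fragile.
- tab_a (a joint): Inward travel of the tab on the holder's +y side: 0 sprung out, 0.0045 m fully squeezed. The spring takes about 4 N to start and 12 N to squeeze fully; a pinch of 20 to 30 N holds both tabs in.
- tab_b (a joint): The same for the tab on the holder's -y side.
- lamp: Truck rear lamp held lens down in a plywood cradle, fixed to the bench (230 x 160 mm, black back 95 mm above the bench, long side along its x). Origin: centre of the cradle's underside, z up. A white bayonet neck stands on its back, 45 mm from the centre towards -x; the studs and caps on the back are no higher than the neck's rim.
- port (a point): Centre of the round rim of the white neck, 107 mm above the bench, axes as the lamp's. Mouth 53 mm across, 61 mm outside. Unsqueezed tabs catch on the rim. The rim has two notches 13 mm wide where the tabs' catches spring out when the holder is locked, its origin level with the rim. Holder and lamp must not be pressed together with more than 50 N.
- lip (a point): On the neck's axis 10 mm below the rim: top of a grey inner lip 4 mm thick that narrows the neck to 43 mm, broken by two opposite slots 14 mm wide for the lugs (about 5 degrees of play either way). The neck is clamped by hand: its slots lie along the lamp's x axis only to within 26 degrees either way; find them by feel. Off the slots the lugs rest on the lip, holder origin 9 mm above the rim.
- spring (a point): On the neck's axis 22 mm below the rim: top of a sprung brass ring that the barrel's end meets when the holder's origin is 3 mm above the rim. It starts at 2 N, adds 2.5 N per mm and ends 5 mm down. With the origin 0.5 to 2 mm below the rim (11 to 14 N) the lugs pass under the lip: turn 50 degrees clockwise seen from above, from slots to a hard stop; friction takes under 0.3 N m, and a twist of 0.4 N m is plenty at the stop.
- rack: Yellow rack block 235 x 70 x 48 mm, fixed, three holes in a row 75 mm apart along its x. Origin: centre of its underside. Three bulb holders stand in it on their barrel ends, in any order; the black one's origin is 73 mm above the bench, its x axis within 26 degrees of the rack's.
- spare_grey: A grey plain bulb holder without tabs standing in the rack, 45 mm across, to be left there; origin on its axis 73 mm above the bench, z up.
- spare_blue: A blue plain bulb holder without tabs standing in the rack, 45 mm across, to be left there; origin on its axis 73 mm above the bench, z up.
- bulb_carton: Blue bulb carton 55 x 55 x 85 mm standing on the bench; origin under its centre.
- relay_carton: Brown carton 70 x 100 x 45 mm on the bench; origin under its centre.
- screwdriver: Screwdriver with a red handle lying at the far edge of the bench.
- plug: Grey connector housing about 45 x 26 x 25 mm on the bench between lamp and rack; origin under it.
- relay: Black relay 28 x 28 x 36 mm standing on its pins between lamp and rack; origin under it.
- socket: Black round flanged connector, 54 mm across, 38 mm high, on the bench; origin under its centre.
There are look-alikes about, which are no part of the job. Leave any purple or turquoise look-alike of the holder alone.

How it is judged:
By the outcome, as a careful person would: the job done as asked, in the order asked, and still so for the second after the job is handed in, with the robot touching nothing.
It also fails if it takes over 72 s, if anything falls off the work surface, if the arm or the gripper's body presses on something with over 40 N, if the wrist force passes 120 N, or if a joint passes its speed limit or range.

ROBOT

A 6-joint arm with a two-finger parallel gripper is mounted at the origin on the work surface. World frame = base frame: x ahead of the robot, y to its left, z up, the work surface at z = 0. Lengths are in m, angles in rad, forces in N, time in s.
With the tool pointing down it reaches from about 0.25 to 0.775 m from the base axis. Payload 8.9 kg.
Tool frame: the origin (TCP) lies between the finger pads; the fingertips stand 25 mm ahead of it and the grasp point (between the pads) lies 6 mm ahead of it; x points along the fingers, z is the direction in which the jaws open and shut, and the axes are right-handed (so a half turn about x gives the same grasp; the last joint's range is limited). The gripper opens to 85 mm and grips with 20 to 120 N. Pads are 22 mm wide; open, the fingers measure 114 mm over their backs; the gripper's body (76 mm by 85 mm) begins 54 mm behind the grasp point. The pads swing forward as they close: fully open they stand 13 mm farther back than shut.
Start: joints at [-1.387, 0.291, -0.153, 1.127, 0, 1.431], TCP at [0.167, -0.498, 0.256] pointing down, gripper open.
Joint ranges: [-2.52, 2.52], [-0.91, 1.74], [-1.3, 1.37], [-1.96, 2.02], [-1.52, 1.47], [-3.14, 3.14]. Speed limits (rad/s): [2.22, 2.22, 2.79, 3.14, 3.14, 3.14].

INTERFACE

Orientations are given as a 3x3 rotation matrix whose columns are the frame's x, y, z axes.
In Python, from bench import env, optics gives the robot as it stands.
- The arm moves only by the tool send_rows, never from a script. Its arguments are lists of equal length, an entry for each row: "dp": the shift along the tool's x, y, z in mm, a list of three; "twist": the turn, a rotation vector about the tool's x, y, z in rad, a list of three. In form: {"dp": [[tx, ty, tz], ...], "twist": [[ax, ay, az], ...]}. A call has 1 to 5 rows; each row is the pose to reach, as a shift and turn from the pose measured when the call began, along the tool's axes at that moment; what a row does not reach only later rows make up. A row lasts 1/10 s, in which the tool goes at most 50 mm and 8.59 degrees, less where a joint would pass 70% of its speed; a pose out of reach is approached as far as the arm can. A call with a gripper value outside its range is refused whole. "claw" is the gripper's target within -1 to 1 (fully open at 1, half-way at 0, shut at -1), set as the call begins (left out, the last holds). The fingers move at their own pace and stop on an object; the grip force is fixed at half the most. Time passes only in rows, so rows that repeat a pose let the fingers close. It gives the time, the measured TCP pose, the force and the opening at its end, in the units of the state.
- env.read_state(): the state, without advancing time (a new reading comes with each control period).
- optics.snapshot(name): name is "side" or "top"; returns a dict with "frame" (384x512x3 uint8, red, green, blue), "range_z" (384x512 float32, m along the optical axis (not along the pixel's ray), 0 where there is no reading), "fx", "fy", "cx", "cy" (pixels), "eye" and "orientation" of the camera in the world. Camera axes: x right, y down, z forward; pixel columns grow to the right and rows downward; lengths in m; the calibration is good to about 2 mm. A picture is of the moment at which its call begins.
- env.close_job(): hands the job in, once; it reports no verdict.
The state is a dict: "time_s": time; "q": joint angles; "joint_velocities": joint speeds; "joint_efforts": joint torques, N m; "tool_pos": TCP position; "tool_rot": TCP orientation; "wrist_force": force on the tool from outside, world axes, zero at the start; "torque": the same for the moment, N m; "grip_width": finger opening in m.
Only numpy, scipy, OpenCV 4.12 (cv2) and the standard library are available. Lean on these libraries where they do the work, as an engineer would, in place of code of your own. Each camera call takes 0.05 s, during which the arm holds its last target.

## Working session

There is one attempt and no reset: what is moved stays moved. The work goes in short steps, Python scripts to look and compute and a tool call to move; the robot and the scene stay as the last step left them, time stands still between calls to the robot, and variables do not carry over. Pictures are saved under pics/ and viewed, and the job is handed in when it is done.

Besides the shell and the picture viewer there is one more tool, called as a command line: name --argument value ..., lists and objects as JSON in quotes. send_rows: Moves the arm, as the interface text tells. Its arguments: {"type":"object","properties":{"dp":{"type":"array","items":{"type":"array","items":{"type":"number"}}},"twist":{"type":"array","items":{"type":"array","items":{"type":"number"}}},"claw":{"type":"number"}},"required":["dp","twist"]}

```bash
ls; mkdir -p pics
python3 - <<'E'
from bench import env, optics
import cv2, numpy as np
s=env.read_state()
for k,v in s.items(): print(k,np.round(v,4).tolist())
for n in("side","top"):
    d=optics.snapshot(n); np.savez(''+n+'0.npz',**d)
    cv2.imwrite(f'pics/{n}0.png',cv2.resize(d["frame"][:,:,::-1],(800,600),interpolation=cv2.INTER_CUBIC))
    print(n,d["fx"],d["fy"],d["cx"],d["cy"],np.round(d["eye"],3).tolist(),np.round(d["orientation"],3).tolist())
E
```

```text
pics
time_s 0.0
q [-1.3873, 0.2913, -0.1541, 1.1267, -0.0, 1.4315]
joint_velocities [-0.0004, -0.0004, 0.0007, -0.0, 0.0, -0.0009]
joint_efforts [0.0004, -53.7146, 33.1374, 0.0159, -0.0002, -0.0]
tool_pos [0.1664, -0.4975, 0.2557]
tool_rot [[-0.0003, 0.9484, 0.3172], [0.0013, 0.3172, -0.9484], [-1.0, 0.0002, -0.0013]]
wrist_force [-0.2478, -0.9394, 0.7862]
torque [0.0125, -0.006, -0.0292]
grip_width 0.0857
side 404.0737332200194 404.0737332200194 249.38419921770486 195.4980533897718 [0.409, 0.735, 0.973] [[-0.982, -0.148, 0.114], [-0.186, 0.736, -0.651], [0.013, -0.661, -0.75]]
top 393.004958381152 393.004958381152 260.815924826286 196.1594090768933 [0.378, -0.025, 1.241] [[0.013, -0.988, 0.152], [-1.0, -0.011, 0.017], [-0.015, -0.152, -0.988]]
```

View pics/side0.png

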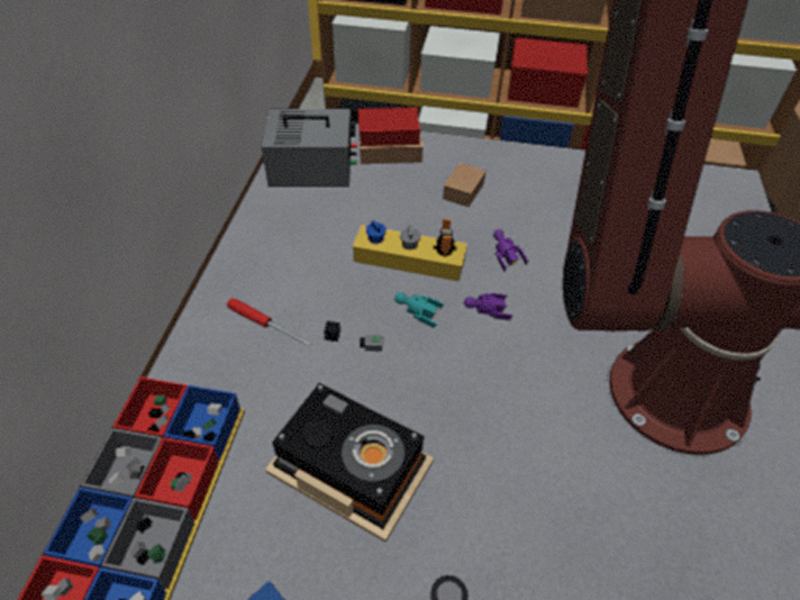

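View pics/top0.png

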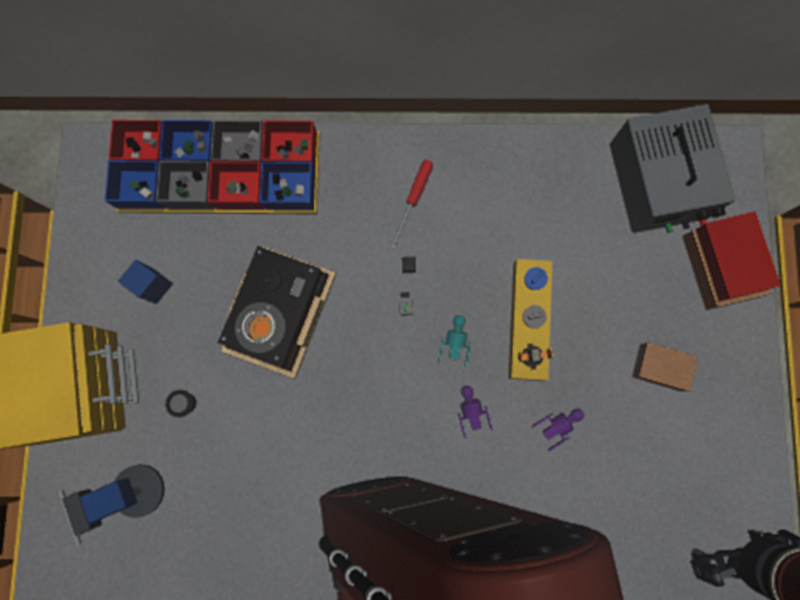

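Side view: the black holder with orange tabs is at (446,238) at one rack end. Beside it are grey at (410,238) and blue at (376,232). Lamp neck is at (373,453). Top view: holder at (533,355), neck at (261,327). 

What could be mistaken for the holder: the turquoise look-alike at top (457,340), the purple ones at (472,410) and (560,427), grey (535,317) and blue (536,278). Only the one at (533,355) is black with orange tabs and stands in the rack, so I choose that.

```bash
cat > h.py <<'E'
import numpy as np, cv2
def load(n,i=0):
    d=dict(np.load(f'{n}{i}.npz')); return d
def cloud(d):
    z=d["range_z"]; v,u=np.mgrid[:z.shape[0],:z.shape[1]]
    p=np.stack([(u-d["cx"])/d["fx"]*z,(v-d["cy"])/d["fy"]*z,z],-1)
    w=p@np.array(d["orientation"]).T+d["eye"]; w[z==0]=np.nan; return w
def proj(d,P):
    c=(np.atleast_2d(P)-d["eye"])@np.array(d["orientation"])
    return np.c_[c[:,0]/c[:,2]*d["fx"]+d["cx"],c[:,1]/c[:,2]*d["fy"]+d["cy"]]
def ortho(d,x0,y0,half,z,n=400):
    # image: right = +x, up = +y ; plane z
    s=np.linspace(-half,half,n); X,Y=np.meshgrid(x0+s,y0-s)
    uv=proj(d,np.c_[X.ravel(),Y.ravel(),np.full(X.size,z)]).astype(np.float32)
    return cv2.remap(d["frame"],uv[:,0].reshape(n,n),uv[:,1].reshape(n,n),cv2.INTER_CUBIC)
E
python3 - <<'E'
from h import *
for n,pts in(("top",{"holder":(533,355),"grey":(535,317),"blue":(536,278),"neck":(261,327),"neckrim":(243,327)}),("side",{"holder":(446,238),"neckrim":(350,453),"grey":(410,238)})):
    d=load(n);w=cloud(d)
    for k,(a,b) in pts.items():
        u,v=int(a*.64),int(b*.64); print(n,k,np.round(np.nanmedian(w[v-1:v+2,u-1:u+2].reshape(-1,3),0),3))
    c=w.reshape(-1,3)
    rgb=d["frame"].reshape(-1,3).astype(int)
    # yellow rack top
    m=(rgb[:,0]>140)&(rgb[:,1]>110)&(rgb[:,2]<80)&(abs(c[:,2]-.048)<.006)&(c[:,0]>.2)&(c[:,0]<.75)&(c[:,1]<-.1)
    r=cv2.minAreaRect(c[m][:,:2].astype(np.float32)*1000); print('rack',r)
    m=(abs(c[:,2]-.095)<.004)&(c[:,0]>.2)&(c[:,0]<.7)&(c[:,1]>0.05)&(c[:,1]<.45)
    r=cv2.minAreaRect(c[m][:,:2].astype(np.float32)*1000); print('lamptop',r,m.sum())
E
```

```text
top holder [ 0.465 -0.238  0.105]
top grey [ 0.539 -0.244  0.091]
top blue [ 0.614 -0.249  0.091]
top neck [0.519 0.286 0.034]
top neckrim [0.511 0.303 0.103]
rack ((540.73291015625, -246.85943603515625), (69.365966796875, 234.03208923339844), 86.73394775390625)
lamptop ((553.3861694335938, 258.8227844238281), (131.6154022216797, 200.34884643554688), 70.66996002197266) 2075
side holder [ 0.464 -0.215  0.11 ]
side neckrim [0.546 0.28  0.098]
side grey [ 0.539 -0.233  0.078]
rack ((539.5690307617188, -244.32542419433594), (72.544677734375, 231.80076599121094), 86.39434051513672)
lamptop ((554.7993774414062, 258.6708984375), (132.4650115966797, 202.32876586914062), 70.20478057861328) 2924
```

```bash
python3 - <<'E'
from h import *
row=[]
for n in("top","side"):
    d=load(n);w=cloud(d);c=w.reshape(-1,3)
    a=ortho(d,.466,-.2415,.06,.113);b=ortho(d,.518,.285,.06,.107)
    for im in(a,b):
        for k in range(0,400,67): im[:,k]//=2; im[k,:]//=2
    row.append(np.hstack([a,b]))
    np.set_printoptions(suppress=True,precision=4)
    for zlo,zhi in((.102,.112),):
        m=(c[:,2]>zlo)&(c[:,2]<zhi)&(np.hypot(c[:,0]-.518,c[:,1]-.285)<.045)
        p=c[m]
        A=np.c_[p[:,:2],np.ones(len(p))];s=np.linalg.lstsq(A,(p[:,:2]**2).sum(1),rcond=None)[0]
        print(n,len(p),'circ',s[:2]/2,np.sqrt(s[2]+(s[:2]**2).sum()/4),'z',np.median(p[:,2]))
    rgb=d["frame"].reshape(-1,3).astype(int)
    near=np.hypot(c[:,0]-.4655,c[:,1]+.2415)<.045
    org=near&(rgb[:,0]>rgb[:,2]+60)&(rgb[:,0]>1.6*rgb[:,1])&(c[:,2]>.06)
    print(np.c_[c[org],rgb[org]][:60])
cv2.imwrite('pics/ortho0.png',np.vstack(row)[:,:,::-1][:, :, :])
E
python3 -c "
import cv2;i=cv2.imread('pics/ortho0.png');cv2.imwrite('pics/ortho0s.png',cv2.resize(i,(600,600)))"
```

```text
top 90 circ [0.5109 0.2739] 0.02890890956193607 z 0.10725201839755794
[[  0.4665  -0.2133   0.1141 121.      73.      43.    ]
 [  0.4694  -0.2224   0.0771 135.      81.      47.    ]
 [  0.4695  -0.2569   0.0813 159.      98.      57.    ]
 [  0.4698  -0.2604   0.0785 188.     116.      62.    ]
 [  0.4699  -0.2637   0.0766 187.     116.      62.    ]
 [  0.4698  -0.2662   0.079  173.     108.      59.    ]
 [  0.4636  -0.2132   0.1142 109.      62.      40.    ]
 [  0.4635  -0.2158   0.1159 169.      99.      54.    ]
 [  0.4663  -0.2248   0.0799 188.     116.      62.    ]
 [  0.4672  -0.2613   0.0736 187.     116.      62.    ]
 [  0.467   -0.2636   0.0768 188.     117.      64.    ]]
side 161 circ [0.5121 0.2746] 0.02859497459658711 z 0.10699001069425784
[[  0.4742  -0.2697   0.1071  98.      55.      24.    ]
 [  0.4708  -0.2657   0.1111 104.      54.      19.    ]
 [  0.4676  -0.2664   0.111  110.      59.      24.    ]
 [  0.4643  -0.2652   0.1126 112.      68.      35.    ]
 [  0.4737  -0.2662   0.1059  81.      44.      17.    ]
 [  0.4708  -0.271    0.1023  83.      43.   
[... 2333 characters left out ...]
.      13.    ]
 [  0.4652  -0.2147   0.0841  87.      46.      17.    ]
 [  0.4619  -0.213    0.0863  87.      49.      23.    ]
 [  0.4589  -0.2147   0.0852  85.      43.      11.    ]
 [  0.4557  -0.2154   0.0852  80.      45.      19.    ]
 [  0.4679  -0.2125   0.0812  89.      49.      28.    ]
 [  0.4647  -0.2123   0.082   87.      48.      11.    ]
 [  0.4619  -0.2185   0.0768  89.      52.      28.    ]
 [  0.4585  -0.2143   0.0814  83.      43.      14.    ]
 [  0.4554  -0.2149   0.0814  71.      33.       7.    ]
 [  0.4646  -0.2153   0.0748  85.      45.      20.    ]
 [  0.4614  -0.2147   0.076   82.      37.       8.    ]
 [  0.4611  -0.2156   0.0708  80.      41.      13.    ]]
```

View pics/ortho0s.png

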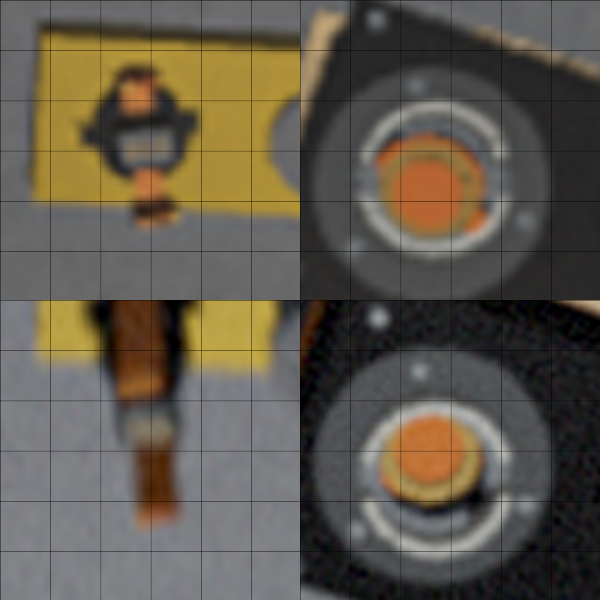

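The close crop confirms the choice: black barrel, two orange tabs, lugs roughly along x. Neck centre is about (0.5115, 0.274) with rim z 0.107, as it should be. The rim notches lie near horizontal and a slot shows at the lower right. Next I refine the angles.

```bash
python3 - <<'E'
from h import *
np.set_printoptions(suppress=True,precision=3,linewidth=160)
d=load("top");s=load("side");C=np.array([.5113,.2742])
for nm,dd in(("top",d),("side",s)):
  for z,r0,r1 in((.107,.0275,.0300),(.097,.0225,.0255)):
    th=np.radians(np.arange(-180,180,8)); acc=[]
    for r in np.linspace(r0,r1,4):
        uv=proj(dd,np.c_[C[0]+r*np.cos(th),C[1]+r*np.sin(th),np.full(len(th),z)]).astype(np.float32)
        acc.append(cv2.remap(dd["frame"],uv[:,:1],uv[:,1:],cv2.INTER_CUBIC)[:,0].astype(int))
    a=np.mean(acc,0); print(nm,z); print(' '.join(f"{int(np.degrees(t)+(.5 if t>0 else -.5))}:{int(x[0])}/{int(x[2])}" for t,x in zip(th,a)))
# tabs by plane windows from both cams
for nm,dd in(("top",d),("side",s)):
    w=cloud(dd).reshape(-1,3);rgb=dd["frame"].reshape(-1,3).astype(int)
    near=np.hypot(w[:,0]-.4657,w[:,1]+.241)<.045
    o=near&(rgb[:,0]>1.45*rgb[:,1])&(rgb[:,0]>rgb[:,2]+35)&(w[:,2]>.085)
    for sg in(1,-1):
        p=w[o&(sg*(w[:,1]+.241)>0)]; print(nm,sg,len(p),p.mean(0) if len(p) else '', p.min(0) if len(p) else '',p.max(0) if len(p) else '')
E
python3 - <<'E'
import sys; sys.path.insert(0,'.')
from h import *
t=load("top");s=load("side")
a=cv2.resize(t["frame"][200:260,310:380],(560,480),interpolation=cv2.INTER_CUBIC)
b=cv2.resize(s["frame"][130:180,265:305],(240,300),interpolation=cv2.INTER_CUBIC)
c=np.zeros((480,800,3),np.uint8);c[:,:560]=a;c[:300,560:]=b
cv2.imwrite('pics/hold0.png',c[:,:,::-1])
E
```

```text
top 0.107
-180:98/103 -172:93/98 -164:124/126 -156:144/138 -148:140/136 -140:150/146 -132:149/144 -124:151/146 -116:151/146 -108:142/137 -100:147/140 -92:148/143 -84:147/142 -76:153/149 -68:157/153 -60:159/145 -52:179/133 -44:176/129 -36:157/132 -28:141/138 -20:140/136 -12:104/107 -4:93/97 4:91/94 12:92/88 20:149/140 28:131/123 36:139/131 44:146/137 52:145/138 60:141/133 68:142/134 76:144/136 84:147/139 92:144/136 100:141/133 108:131/123 116:139/133 124:140/133 132:142/135 140:138/132 148:120/117 156:132/128 164:129/125 172:96/96
top 0.097
-180:101/107 -172:111/115 -164:135/133 -156:137/133 -148:137/136 -140:147/140 -132:148/139 -124:146/136 -116:144/133 -108:138/125 -100:141/125 -92:140/128 -84:139/127 -76:139/127 -68:131/121 -60:130/110 -52:157/82 -44:174/55 -36:172/52 -28:124/55 -20:93/81 -12:114/101 -4:115/98 4:110/98 12:108/98 20:100/95 28:91/92 36:88/94 44:94/102 52:93/102 60:93/99 68:91/100 76:90/96 84:88/95 92:92/100 100:88/95 108:95/99 116:93/99 124:71/75 132:85/65 140:94/66 148:116/71 156:133/79 164:117/101 172:107/112
side 0.107
-180:107/113 -172:93/98 -164:91/91 -156:159/
[... 634 characters left out ...]
2/120 -92:105/113 -84:104/111 -76:104/112 -68:104/114 -60:99/105 -52:54/62 -44:19/20 -36:5/9 -28:36/40 -20:74/84 -12:100/112 -4:106/110 4:117/118 12:122/123 20:133/129 28:155/147 36:156/150 44:160/158 52:169/168 60:163/161 68:164/161 76:157/156 84:149/148 92:146/144 100:144/140 108:132/132 116:142/141 124:150/148 132:137/135 140:159/155 148:157/151 156:159/155 164:162/163 172:165/164
top 1 7 [ 0.463 -0.214  0.111] [ 0.458 -0.216  0.096] [ 0.466 -0.213  0.116]
top -1 5 [ 0.47  -0.268  0.102] [ 0.467 -0.269  0.086] [ 0.473 -0.267  0.114]
side 1 46 [ 0.462 -0.215  0.101] [ 0.453 -0.231  0.085] [ 0.471 -0.21   0.116]
side -1 24 [ 0.469 -0.268  0.103] [ 0.463 -0.272  0.089] [ 0.474 -0.263  0.114]
```

View pics/hold0.png

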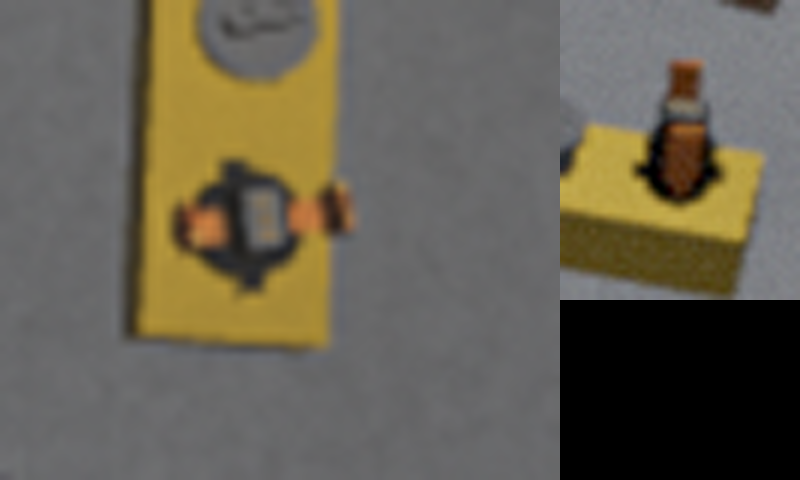

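```bash
cat > plan.py <<'E'
import sys, numpy as np
from scipy.spatial.transform import Rotation as R
from bench import env
def Rt(zdeg):
    a=np.radians(zdeg); z=np.array([np.cos(a),np.sin(a),0]); x=np.array([0,0,-1.]); return np.c_[x,np.cross(z,x),z]
def st():
    s=env.read_state(); return s,np.array(s["tool_pos"]),np.array(s["tool_rot"])
def plan(x,y,z,zdeg,flip=None):
    s,p,r=st()
    print('t',round(s["time_s"],2),'p',np.round(p,4),'zang',round(np.degrees(np.arctan2(r[1,2],r[0,2])),2),'tilt',np.round(r[:2,0],4),'F',np.round(s["wrist_force"],1),'T',np.round(s["torque"],2),'w',round(s["grip_width"],4),'q',np.round(s["q"],2))
    dp=r.T@(np.array([x,y,z])-p)*1000; tw=R.from_matrix(r.T@Rt(zdeg)).as_rotvec()
    print('dp',np.round(dp,1).tolist(),'twist',np.round(tw,3).tolist(),'deg',np.round(np.degrees(np.linalg.norm(tw)),1))
if __name__=="__main__": plan(*map(float,sys.argv[1:5]))
E
python3 plan.py .4658 -.2412 .2 97.5
```

```text
t 0.1 p [ 0.1665 -0.4975  0.2558] zang -71.5 tilt [-0.0002  0.0011] F [0.2 0.8 0.7] T [ 0.03 -0.01 -0.03] w 0.0854 q [-1.39  0.29 -0.15  1.13 -0.    1.43]
dp [56.0, 365.2, -148.1] twist [-2.95, 0.0, -0.002] deg 169.0
```

send_rows --dp '[[0, 30, -12], [0, 70, -28], [0, 110, -44], [0, 150, -60], [0, 185, -75]]' --twist '[[-0.14, 0, 0], [-0.28, 0, 0], [-0.42, 0, 0], [-0.56, 0, 0], [-0.7, 0, 0]]' --claw 1

```text
time_s: 0.6
tool_pos: [0.3193, -0.3661, 0.2557]
tool_rot: [[-0.0, 0.516, 0.857], [0.002, 0.857, -0.516], [-1.0, 0.001, -0.001]]
wrist_force: [0.7, 0.4, 0.3]
grip_width: 0.0855
```

```bash
python3 plan.py .4658 -.2412 .2 97.5
```

```text
t 0.6 p [ 0.3193 -0.3661  0.2557] zang -31.06 tilt [-0.0003  0.0016] F [0.7 0.4 0.3] T [-0.02 -0.03  0.01] w 0.0855 q [-1.    0.22 -0.25  1.1   0.    1.11]
dp [55.9, 182.6, 61.1] twist [-2.244, 0.001, -0.002] deg 128.6
```

send_rows --dp '[[0, 36, 12], [0, 74, 25], [0, 112, 38], [0, 150, 50], [0, 182, 61]]' --twist '[[-0.14, 0, 0], [-0.28, 0, 0], [-0.42, 0, 0], [-0.56, 0, 0], [-0.7, 0, 0]]'

```text
time_s: 1.1
tool_pos: [0.4665, -0.24, 0.2556]
tool_rot: [[-0.001, -0.164, 0.987], [0.002, 0.987, 0.164], [-1.0, 0.002, -0.0]]
wrist_force: [-0.2, 0.1, -0.7]
grip_width: 0.0854
```

send_rows --dp '[[0, 0, 0], [0, 0, 0], [0, 0, 0], [0, 0, 0], [0, 0, 0]]' --twist '[[-0.14, 0, 0], [-0.28, 0, 0], [-0.42, 0, 0], [-0.56, 0, 0], [-0.7, 0, 0]]'

```text
time_s: 1.6
tool_pos: [0.4664, -0.2398, 0.2552]
tool_rot: [[-0.001, -0.765, 0.645], [0.002, 0.645, 0.765], [-1.0, 0.003, 0.001]]
wrist_force: [-0.4, 0.3, -0.4]
grip_width: 0.0854
```

send_rows --dp '[[0, 0, 0], [0, 0, 0], [0, 0, 0], [0, 0, 0], [0, 0, 0]]' --twist '[[-0.14, 0, 0], [-0.28, 0, 0], [-0.42, 0, 0], [-0.56, 0, 0], [-0.7, 0, 0]]'

```text
time_s: 2.1
tool_pos: [0.4661, -0.2396, 0.2549]
tool_rot: [[-0.002, -1.0, -0.005], [0.003, -0.005, 1.0], [-1.0, 0.002, 0.003]]
wrist_force: [-0.3, -0.0, 0.2]
grip_width: 0.0856
```

```bash
python3 plan.py .4658 -.2412 .2 97.5
```

```text
t 2.1 p [ 0.4661 -0.2396  0.2549] zang 90.3 tilt [-0.002  0.003] F [-0.3 -0.   0.2] T [ 0.    0.07 -0.04] w 0.0856 q [-0.62  0.29 -0.15  1.13  0.   -0.62]
dp [54.9, 0.2, -1.7] twist [-0.126, 0.003, -0.002] deg 7.2
```

send_rows --dp '[[20, 0.2, -1.7], [55, 0.2, -1.7], [55, 0.2, -1.7]]' --twist '[[-0.126, 0.003, -0.002], [-0.126, 0.003, -0.002], [-0.126, 0.003, -0.002]]'

```text
time_s: 2.4
tool_pos: [0.4636, -0.2396, 0.1963]
tool_rot: [[-0.006, -0.991, -0.131], [0.004, -0.131, 0.991], [-1.0, 0.005, 0.005]]
wrist_force: [-0.0, 0.2, 0.5]
grip_width: 0.0855
```

```bash
python3 plan.py .4658 -.2412 .106 97.5
python3 - <<'E'
from bench import optics
import cv2,numpy as np
for n in("side","top"):
    d=optics.snapshot(n); np.savez(''+n+'1.npz',**d)
from h import *
s=load("side",1);t=load("top",1)
a=cv2.resize(s["frame"][80:200,220:340],(400,400),interpolation=cv2.INTER_CUBIC)
b=cv2.resize(t["frame"][170:290,280:400],(400,400),interpolation=cv2.INTER_CUBIC)
cv2.imwrite('pics/hov1.png',np.hstack([a,b])[:,:,::-1])
E
```

```text
t 2.4 p [ 0.4636 -0.2396  0.1963] zang 97.51 tilt [-0.0055  0.0042] F [-0.   0.2  0.5] T [ 0.02  0.04 -0.03] w 0.0855 q [-0.62  0.33 -0.26  0.99  0.   -0.75]
dp [90.3, -2.4, -2.3] twist [0.0, 0.005, -0.005] deg 0.4
```

View pics/hov1.png

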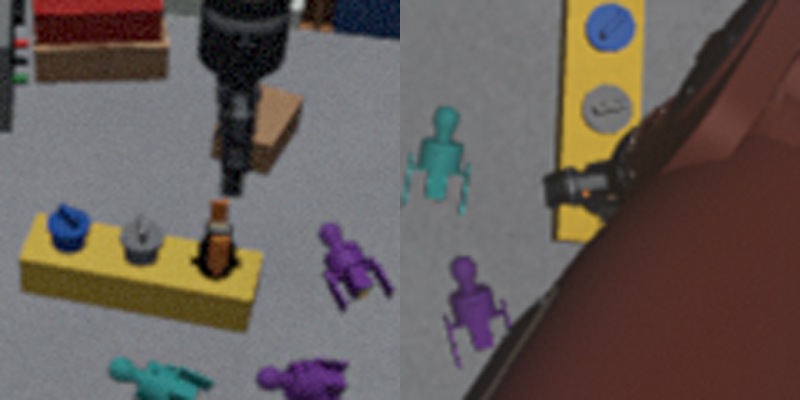

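The gripper stands open over the holder, fingers at (235,150) in the side crop above the tabs at (218,240), and it straddles them in the top crop. Next I descend.

send_rows --dp '[[30, -2, -2.3], [55, -2.4, -2.3], [75, -2.4, -2.3], [87, -2.4, -2.3], [87, -2.4, -2.3]]' --twist '[[0, 0.005, -0.005], [0, 0.005, -0.005], [0, 0.005, -0.005], [0, 0.005, -0.005], [0, 0.005, -0.005]]'

```text
time_s: 3.0
tool_pos: [0.468, -0.2427, 0.1129]
tool_rot: [[0.004, -0.991, -0.13], [-0.003, -0.13, 0.991], [-1.0, -0.003, -0.003]]
wrist_force: [0.1, -0.2, 0.8]
grip_width: 0.0854
```

```bash
python3 plan.py .4658 -.2412 .105 97.5
```

```text
t 3.0 p [ 0.468  -0.2427  0.1129] zang 97.48 tilt [ 0.0038 -0.0027] F [ 0.1 -0.2  0.8] T [0.06 0.04 0.01] w 0.0854 q [-0.62  0.42 -0.37  0.77 -0.   -0.75]
dp [7.9, 2.0, 1.8] twist [-0.0, -0.003, 0.003] deg 0.3
```

send_rows --dp '[[5, 2, 1.8], [8, 2, 1.8], [8, 2, 1.8]]' --twist '[[0, -0.003, 0.003], [0, -0.003, 0.003], [0, -0.003, 0.003]]'

```text
time_s: 3.3
tool_pos: [0.466, -0.2413, 0.1052]
tool_rot: [[0.001, -0.991, -0.13], [-0.0, -0.13, 0.991], [-1.0, -0.001, -0.001]]
wrist_force: [-1.2, -0.6, -0.1]
grip_width: 0.0857
```

```bash
python3 plan.py .4658 -.2412 .105 97.5
```

```text
t 3.3 p [ 0.466  -0.2413  0.1052] zang 97.48 tilt [ 0.0009 -0.0005] F [-1.2 -0.6 -0.1] T [ 0.02  0.01 -0.  ] w 0.0857 q [-0.62  0.43 -0.39  0.76  0.   -0.75]
dp [0.2, 0.2, 0.2] twist [-0.0, -0.001, 0.001] deg 0.1
```

send_rows --dp '[[0, 0, 0], [0, 0, 0], [0, 0, 0], [0, 0, 0], [0, 0, 0]]' --twist '[[0, 0, 0], [0, 0, 0], [0, 0, 0], [0, 0, 0], [0, 0, 0]]' --claw 0.3

```text
time_s: 3.8
tool_pos: [0.4664, -0.2416, 0.1058]
tool_rot: [[0.002, -0.991, -0.13], [-0.001, -0.13, 0.991], [-1.0, -0.002, -0.001]]
wrist_force: [-0.7, 0.6, 5.8]
grip_width: 0.0556
```

```bash
python3 plan.py .4658 -.2412 .105 97.5
```

```text
t 3.8 p [ 0.4664 -0.2416  0.1058] zang 97.48 tilt [ 0.0017 -0.0011] F [-0.7  0.6  5.8] T [ 0.04  0.2  -0.01] w 0.0556 q [-0.62  0.43 -0.39  0.76  0.   -0.75]
dp [0.8, 0.5, 0.5] twist [-0.0, -0.001, 0.002] deg 0.1
```

send_rows --dp '[[0, 0, 0], [0, 0, 0], [0, 0, 0], [0, 0, 0], [0, 0, 0]]' --twist '[[0, 0, 0], [0, 0, 0], [0, 0, 0], [0, 0, 0], [0, 0, 0]]' --claw 0.1

```text
time_s: 4.3
tool_pos: [0.4665, -0.2416, 0.1067]
tool_rot: [[0.002, -0.991, -0.13], [-0.001, -0.13, 0.991], [-1.0, -0.002, -0.002]]
wrist_force: [-2.3, 1.8, 11.7]
grip_width: 0.0474
```

```bash
python3 plan.py .4658 -.2412 .105 97.5
```

```text
t 4.3 p [ 0.4665 -0.2416  0.1067] zang 97.48 tilt [ 0.0024 -0.0013] F [-2.3  1.8 11.7] T [0.54 0.5  0.05] w 0.0474 q [-0.62  0.42 -0.38  0.76  0.   -0.75]
dp [1.7, 0.6, 0.5] twist [-0.0, -0.002, 0.002] deg 0.2
```

send_rows --dp '[[-1, 0, 0], [-2, 0, 0], [-3, 0, 0], [-4, 0, 0], [-5, 0, 0]]' --twist '[[0, 0, 0], [0, 0, 0], [0, 0, 0], [0, 0, 0], [0, 0, 0]]' --claw 0

```text
time_s: 4.8
tool_pos: [0.4664, -0.2415, 0.1115]
tool_rot: [[0.002, -0.991, -0.13], [-0.001, -0.13, 0.991], [-1.0, -0.002, -0.001]]
wrist_force: [-0.0, -0.1, -1.3]
grip_width: 0.0449
```

```bash
python3 plan.py .4658 -.2412 .2 97.5
```

```text
t 4.8 p [ 0.4664 -0.2415  0.1115] zang 97.48 tilt [ 0.0021 -0.0011] F [-0.  -0.1 -1.3] T [-0.   -0.01 -0.01] w 0.0449 q [-0.62  0.42 -0.38  0.77  0.   -0.75]
dp [-88.5, 0.4, 0.3] twist [-0.0, -0.001, 0.002] deg 0.1
```

send_rows --dp '[[-5, 0, 0], [-15, 0, 0], [-30, 0.2, 0.2], [-40, 0.4, 0.3], [-50, 0.4, 0.3]]' --twist '[[0, 0, 0], [0, 0, 0], [0, -0.001, 0.002], [0, -0.001, 0.002], [0, -0.001, 0.002]]'

```text
time_s: 5.3
tool_pos: [0.466, -0.2413, 0.1627]
tool_rot: [[0.001, -0.991, -0.13], [-0.001, -0.13, 0.991], [-1.0, -0.001, -0.001]]
wrist_force: [-0.7, -0.7, -1.2]
grip_width: 0.0449
```

```bash
python3 plan.py .4658 -.2412 .2 97.5
cat > snap.py <<'E'
import sys
from bench import optics
import cv2,numpy as np
i=sys.argv[1]
for n in("side","top"):
    d=optics.snapshot(n); np.savez(f'{n}{i}.npz',**d)
from h import *
s=load("side",i);t=load("top",i)
def crop(d,P,h):
    u,v=proj(d,P)[0].astype(int); u=np.clip(u,h,511-h); v=np.clip(v,h,383-h)
    print('crop origin',u-h,v-h,'scale',200/h)
    return cv2.resize(d["frame"][v-h:v+h,u-h:u+h],(400,400),interpolation=cv2.INTER_CUBIC)
P=list(map(float,sys.argv[2:5])); h=int(sys.argv[5])
cv2.imwrite(f'pics/s{i}.png',np.hstack([crop(s,P,h),crop(t,P,h)])[:,:,::-1])
E
python3 snap.py 2 .466 -.2415 .13 30
```

```text
t 5.3 p [ 0.466  -0.2413  0.1627] zang 97.48 tilt [ 0.0006 -0.0008] F [-0.7 -0.7 -1.2] T [ 0.03 -0.01 -0.02] w 0.0449 q [-0.62  0.36 -0.31  0.9  -0.   -0.75]
dp [-37.3, 0.2, 0.1] twist [-0.0, -0.001, 0.001] deg 0.1
crop origin 255 111 scale 6.666666666666667
crop origin 313 195 scale 6.666666666666667
```

View pics/s2.png

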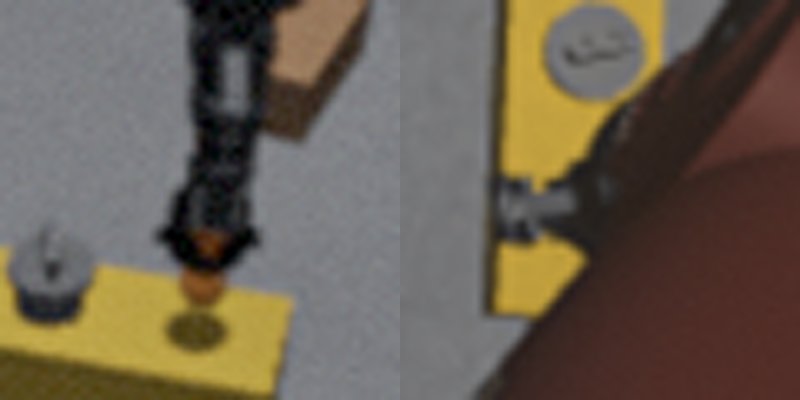

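The holder hangs upright in the jaws: lugs at (160,238)/(255,238), amber bulb at (203,288), rack hole empty at (197,332). Next I lift and carry it to the neck.

send_rows --dp '[[-20, 0, 0], [-45, 0, 0], [-65, 0, 0], [-75, 0, 0], [-75, 0, 0]]' --twist '[[0, 0, 0], [0, 0, 0], [0, 0, 0], [0, 0, 0], [0, 0, 0]]'

```text
time_s: 5.9
tool_pos: [0.4669, -0.242, 0.2388]
tool_rot: [[0.004, -0.991, -0.13], [-0.003, -0.13, 0.991], [-1.0, -0.003, -0.003]]
wrist_force: [0.4, -0.0, -1.1]
grip_width: 0.0453
```

```bash
python3 plan.py .5113 .2742 .235 49
```

```text
t 5.9 p [ 0.4669 -0.242   0.2388] zang 97.48 tilt [ 0.0035 -0.0029] F [ 0.4 -0.  -1.1] T [-0.03 -0.03 -0.02] w 0.0453 q [-0.62  0.3  -0.19  1.08 -0.   -0.75]
dp [2.5, -111.2, 506.0] twist [0.846, -0.002, 0.004] deg 48.5
```

send_rows --dp '[[0, -4, 18], [0, -10, 46], [0, -18, 82], [0, -26, 118], [0, -34, 154]]' --twist '[[0.03, 0, 0], [0.08, 0, 0], [0.14, 0, 0], [0.2, 0, 0], [0.26, 0, 0]]'

```text
time_s: 6.4
tool_pos: [0.4799, -0.0833, 0.237]
tool_rot: [[0.002, -0.991, 0.132], [-0.002, 0.132, 0.991], [-1.0, -0.002, -0.002]]
wrist_force: [1.1, -0.7, -1.2]
grip_width: 0.0452
```

```bash
python3 plan.py .5113 .2742 .235 49
```

```text
t 6.4 p [ 0.4799 -0.0833  0.237 ] zang 82.41 tilt [ 0.0017 -0.0022] F [ 1.1 -0.7 -1.2] T [-0.03 -0.03 -0.01] w 0.0452 q [-0.32  0.23 -0.29  1.05 -0.   -0.19]
dp [1.2, 16.0, 358.6] twist [0.583, -0.001, 0.002] deg 33.4
```

send_rows --dp '[[0, 2, 36], [0, 3, 72], [0, 5, 108], [0, 7, 144], [0, 8, 180]]' --twist '[[0.06, 0, 0], [0.12, 0, 0], [0.18, 0, 0], [0.24, 0, 0], [0.3, 0, 0]]'

```text
time_s: 6.9
tool_pos: [0.4949, 0.0976, 0.2352]
tool_rot: [[-0.0, -0.907, 0.421], [-0.002, 0.421, 0.907], [-1.0, -0.001, -0.002]]
wrist_force: [0.2, -0.3, -1.0]
grip_width: 0.0452
```

```bash
python3 plan.py .5113 .2742 .235 49
```

```text
t 6.9 p [0.4949 0.0976 0.2352] zang 65.08 tilt [-0.0002 -0.0023] F [ 0.2 -0.3 -1. ] T [-0.04  0.01 -0.  ] w 0.0452 q [ 0.05  0.27 -0.24  1.06 -0.    0.49]
dp [-0.2, 59.5, 167.1] twist [0.281, -0.002, 0.001] deg 16.1
```

send_rows --dp '[[0, 13, 36], [0, 26, 72], [0, 39, 108], [0, 50, 142], [0, 57, 161]]' --twist '[[0.06, 0, 0], [0.12, 0, 0], [0.18, 0, 0], [0.24, 0, 0], [0.28, 0, 0]]'

```text
time_s: 7.4
tool_pos: [0.5104, 0.27, 0.233]
tool_rot: [[-0.002, -0.755, 0.656], [-0.003, 0.656, 0.755], [-1.0, -0.0, -0.003]]
wrist_force: [-0.1, -0.5, -1.0]
grip_width: 0.0453
```

```bash
python3 plan.py .5113 .2742 .235 49
```

```text
t 7.4 p [0.5104 0.27   0.233 ] zang 49.01 tilt [-0.0022 -0.0025] F [-0.1 -0.5 -1. ] T [-0.03  0.04  0.04] w 0.0453 q [ 0.36  0.41 -0.05  1.12 -0.    1.08]
dp [-2.1, 2.0, 3.8] twist [0.0, -0.003, 0.0] deg 0.2
```

send_rows --dp '[[-1, 2, 3.8], [-2, 2, 3.8], [-2, 2, 3.8]]' --twist '[[0, -0.003, 0], [0, -0.003, 0], [0, -0.003, 0]]'

```text
time_s: 7.7
tool_pos: [0.5111, 0.2733, 0.2344]
tool_rot: [[-0.001, -0.755, 0.656], [-0.001, 0.656, 0.755], [-1.0, 0.0, -0.002]]
wrist_force: [-0.1, -0.9, -1.2]
grip_width: 0.0451
```

```bash
python3 plan.py .5113 .2742 .235 49; python3 snap.py 3 .5113 .2742 .15 36
```

```text
t 7.7 p [0.5111 0.2733 0.2344] zang 49.03 tilt [-0.0012 -0.001 ] F [-0.1 -0.9 -1.2] T [ 0.    0.01 -0.01] w 0.0451 q [ 0.37  0.41 -0.04  1.12 -0.    1.08]
dp [-0.6, 0.4, 0.8] twist [0.0, -0.002, -0.0] deg 0.1
crop origin 202 241 scale 5.555555555555555
crop origin 124 170 scale 5.555555555555555
```

View pics/s3.png

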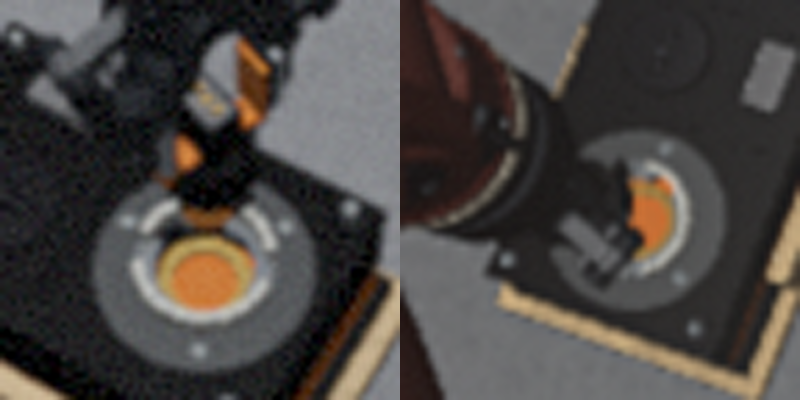

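```bash
cat > ov.py <<'E'
import sys
from h import *
i,x,y,zo,a,zc=sys.argv[1],*map(float,sys.argv[2:7])
th=np.linspace(0,2*np.pi,60);a=np.radians(a)  # a = holder x angle
ims=[]
for n in("side","top"):
    d=load(n,i);u,v=proj(d,[x,y,zc])[0].astype(int);h=30;u=np.clip(u,h,511-h);v=np.clip(v,h,383-h);k=13.33
    im=cv2.resize(d["frame"][v-h:v+h,u-h:u+h],(800,800),interpolation=cv2.INTER_CUBIC)
    im=cv2.convertScaleAbs(im,alpha=1.6,beta=20)
    raw=im.copy()
    def pl(P,c):
        q=(proj(d,P)-[u-h,v-h]+.5)*k-.5
        cv2.polylines(im,[q.astype(np.int32)],False,c,1)
    for z,r,c in((zo-.025,.017,(0,255,0)),(zo-.022,.020,(0,255,0)),(zo,.020,(0,255,255)),(zo-.046,.0125,(255,0,255))):
        pl(np.c_[x+r*np.cos(th),y+r*np.sin(th),np.full(60,z)],c)
    for r,c in((.0265,(255,0,0)),(.0305,(255,0,0))):
        pl(np.c_[.5113+r*np.cos(th),.2742+r*np.sin(th),np.full(60,.107)],c)
    ux=np.array([np.cos(a),np.sin(a),0]);uy=np.array([-np.sin(a),np.cos(a),0]);o=np.array([x,y,zo])
    for s in(1,-1):
        for z in(-.019,-.014):
            pl([o+s*ux*.02+uy*.0045+[0,0,z],o+s*ux*.025+uy*.0045+[0,0,z],o+s*ux*.025-uy*.0045+[0,0,z],o+s*ux*.02-uy*.0045+[0,0,z]],(255,255,0))
    pl([o+[0,0,-.058]+ux*.001,o+[0,0,-.058]-ux*.001],(255,0,255))
    ims.append(cv2.resize(im,(400,400),interpolation=cv2.INTER_AREA) if n=="top" else im)
    if n=="side": cv2.imwrite(f'pics/ovs{i}.png',cv2.resize(im,(600,600),interpolation=cv2.INTER_AREA)[:,:,::-1])
E
python3 ov.py 3 .5111 .2733 .2004 -41 .16
```

```text
(no output)
```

View pics/ovs3.png

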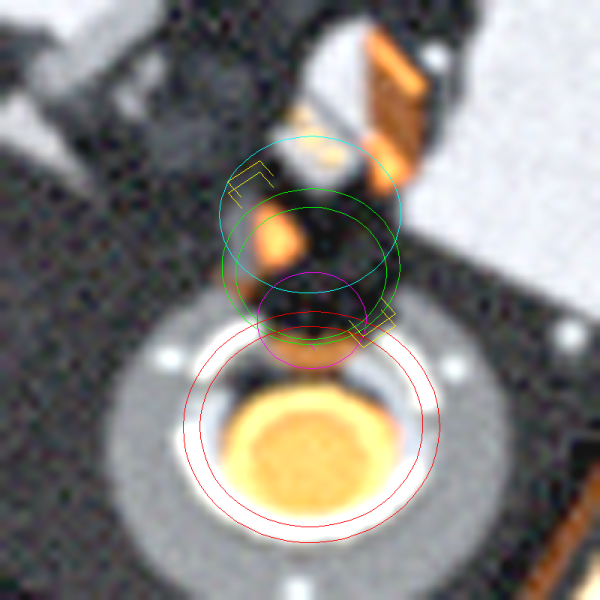

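Overlay check in the side view: the modelled barrel, lugs and bulb tip fall on the image, with the bulb at about (311,345). The rim sits about 0.7 mm further +x than I had it. I'll aim at (0.5118, 0.2744) and descend.

```bash
python3 plan.py .5118 .2744 .175 49
```

```text
t 7.8 p [0.5114 0.2731 0.2348] zang 48.96 tilt [-0.0005 -0.0006] F [ 0.3  0.3 -1.9] T [ 0.04 -0.05 -0.01] w 0.0452 q [ 0.36  0.41 -0.04  1.12 -0.    1.08]
dp [59.8, 0.5, 1.3] twist [-0.001, -0.001, 0.0] deg 0.1
```

send_rows --dp '[[5, 0.5, 1.3], [20, 0.5, 1.3], [35, 0.5, 1.3], [45, 0.5, 1.3], [50, 0.5, 1.3]]' --twist '[[0, -0.001, 0], [0, -0.001, 0], [0, -0.001, 0], [0, -0.001, 0], [0, -0.001, 0]]'

```text
time_s: 8.3
tool_pos: [0.5114, 0.2738, 0.1838]
tool_rot: [[-0.001, -0.754, 0.657], [-0.0, 0.657, 0.754], [-1.0, 0.001, -0.001]]
wrist_force: [-0.3, -0.7, -1.1]
grip_width: 0.0452
```

```bash
python3 plan.py .5118 .2744 .170 49
```

```text
t 8.3 p [0.5114 0.2738 0.1838] zang 48.94 tilt [-0.0011 -0.0004] F [-0.3 -0.7 -1.1] T [-0.03 -0.03  0.03] w 0.0452 q [ 0.37  0.44 -0.12  1.01  0.    1.08]
dp [13.8, 0.1, 0.7] twist [-0.001, -0.001, -0.001] deg 0.1
```

send_rows --dp '[[4, 0.1, 0.7], [8, 0.1, 0.7], [12, 0.1, 0.7], [16, 0.1, 0.7], [18, 0.1, 0.7]]' --twist '[[0, -0.001, 0], [0, -0.001, 0], [0, -0.001, 0], [0, -0.001, 0], [0, -0.001, 0]]'

```text
time_s: 8.8
tool_pos: [0.5118, 0.2744, 0.1655]
tool_rot: [[-0.0, -0.754, 0.657], [0.0, 0.657, 0.754], [-1.0, 0.001, -0.0]]
wrist_force: [0.0, -0.1, -1.2]
grip_width: 0.0453
```

```bash
python3 plan.py .5118 .2744 .160 49; python3 snap.py 4 .5113 .2742 .14 36; python3 ov.py 4 .5115 .2741 .1325 -41 .125
```

```text
t 8.8 p [0.5118 0.2744 0.1655] zang 48.94 tilt [-0.0005  0.0003] F [ 0.  -0.1 -1.2] T [-0.03 -0.04 -0.  ] w 0.0453 q [ 0.37  0.46 -0.15  0.96  0.    1.08]
dp [5.5, -0.0, 0.1] twist [-0.001, -0.0, -0.001] deg 0.1
crop origin 202 244 scale 5.555555555555555
crop origin 125 171 scale 5.555555555555555
```

View pics/ovs4.png

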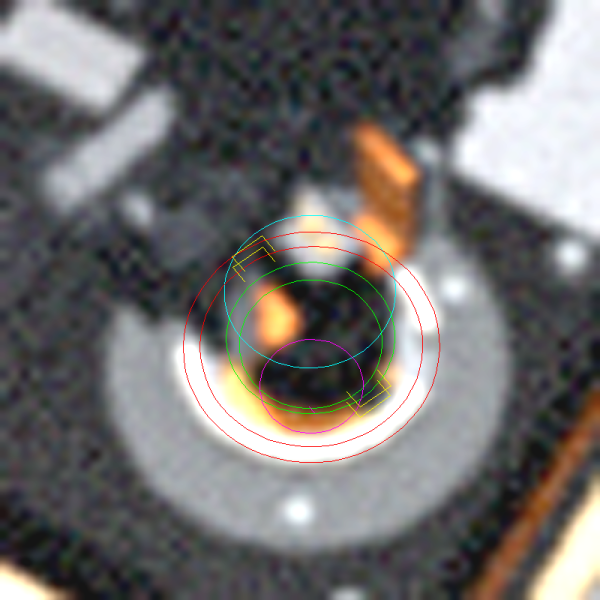

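The bulb is inside the mouth and centred (barrel about (308,350), rim centre about (308,348)). There is no contact force yet, so I continue slowly.

send_rows --dp '[[2, 0, 0.1], [4, 0, 0.1], [6, 0, 0.1], [8, 0, 0.1], [9.5, 0, 0.1]]' --twist '[[0, 0, 0], [0, 0, 0], [0, 0, 0], [0, 0, 0], [0, 0, 0]]'

```text
time_s: 9.4
tool_pos: [0.5119, 0.2743, 0.1559]
tool_rot: [[-0.0, -0.754, 0.657], [0.0, 0.657, 0.754], [-1.0, 0.0, -0.0]]
wrist_force: [1.2, -1.0, 0.3]
grip_width: 0.0456
```

```bash
python3 plan.py .5118 .2744 .150 49
```

```text
t 9.4 p [0.5119 0.2743 0.1559] zang 48.93 tilt [-0.0004  0.0001] F [ 1.2 -1.   0.3] T [-0.13 -0.22 -0.  ] w 0.0456 q [ 0.37  0.47 -0.16  0.94  0.    1.08]
dp [5.9, 0.1, -0.0] twist [-0.001, -0.0, -0.0] deg 0.1
```

send_rows --dp '[[0, -0.5, 0], [1, -0.5, 0], [2, -0.5, 0]]' --twist '[[0, 0, 0], [0, 0, 0], [0, 0, 0]]'

```text
time_s: 9.7
tool_pos: [0.5122, 0.2741, 0.1539]
tool_rot: [[-0.001, -0.754, 0.657], [0.0, 0.657, 0.754], [-1.0, 0.001, -0.0]]
wrist_force: [-0.1, -0.4, -1.0]
grip_width: 0.045
```

```bash
python3 plan.py .5118 .2744 .150 49
```

```text
t 9.7 p [0.5122 0.2741 0.1539] zang 48.93 tilt [-0.0006  0.0002] F [-0.1 -0.4 -1. ] T [ 0.03 -0.03 -0.02] w 0.045 q [ 0.37  0.47 -0.17  0.94  0.    1.08]
dp [3.9, 0.5, 0.0] twist [-0.001, -0.0, -0.001] deg 0.1
```

Free again after the nudge, so I go on down.

send_rows --dp '[[1, 0, 0], [2, 0, 0], [3, 0, 0], [3, 0, 0]]' --twist '[[0, 0, 0], [0, 0, 0], [0, 0, 0], [0, 0, 0]]'

```text
time_s: 10.1
tool_pos: [0.5121, 0.274, 0.1507]
tool_rot: [[-0.001, -0.754, 0.657], [0.0, 0.657, 0.754], [-1.0, 0.001, -0.0]]
wrist_force: [0.4, 0.2, -0.6]
grip_width: 0.0451
```

```bash
python3 plan.py .5118 .2744 .150 49
```

```text
t 10.1 p [0.5121 0.274  0.1507] zang 48.93 tilt [-0.0008  0.0002] F [ 0.4  0.2 -0.6] T [-0.02 -0.02 -0.02] w 0.0451 q [ 0.37  0.47 -0.17  0.93  0.    1.08]
dp [0.7, 0.4, 0.1] twist [-0.001, -0.0, -0.001] deg 0.1
```

send_rows --dp '[[1, 0, 0], [2, 0, 0], [3, 0, 0], [3, 0, 0]]' --twist '[[0, 0, 0], [0, 0, 0], [0, 0, 0], [0, 0, 0]]'

```text
time_s: 10.5
tool_pos: [0.512, 0.274, 0.1475]
tool_rot: [[-0.001, -0.754, 0.657], [0.0, 0.657, 0.754], [-1.0, 0.001, -0.001]]
wrist_force: [0.6, -0.3, -1.6]
grip_width: 0.0451
```

```bash
python3 plan.py .5118 .2744 .145 49
```

```text
t 10.5 p [0.512  0.274  0.1475] zang 48.94 tilt [-0.0011  0.0001] F [ 0.6 -0.3 -1.6] T [ 0.02 -0.02  0.03] w 0.0451 q [ 0.37  0.48 -0.17  0.92  0.    1.08]
dp [2.5, 0.4, 0.2] twist [-0.001, -0.001, -0.001] deg 0.1
```

send_rows --dp '[[1, 0, 0], [2, 0, 0], [2.5, 0, 0], [2.5, 0, 0]]' --twist '[[0, 0, 0], [0, 0, 0], [0, 0, 0], [0, 0, 0]]'

```text
time_s: 10.9
tool_pos: [0.512, 0.274, 0.145]
tool_rot: [[-0.001, -0.754, 0.657], [0.0, 0.657, 0.754], [-1.0, 0.001, -0.001]]
wrist_force: [-0.0, -0.0, -1.0]
grip_width: 0.0453
```

```bash
python3 plan.py .5118 .2744 .145 49
```

```text
t 10.9 p [0.512 0.274 0.145] zang 48.93 tilt [-0.0011  0.0001] F [-0. -0. -1.] T [ 0.01 -0.03  0.01] w 0.0453 q [ 0.37  0.48 -0.18  0.92  0.    1.08]
dp [-0.0, 0.4, 0.2] twist [-0.001, -0.001, -0.001] deg 0.1
```

send_rows --dp '[[0.7, 0, 0], [1.4, 0, 0], [2, 0, 0], [2, 0, 0]]' --twist '[[0, 0, 0], [0, 0, 0], [0, 0, 0], [0, 0, 0]]'

```text
time_s: 11.3
tool_pos: [0.512, 0.2741, 0.1432]
tool_rot: [[-0.001, -0.754, 0.657], [0.0, 0.657, 0.754], [-1.0, 0.001, -0.0]]
wrist_force: [-1.7, 0.1, 4.6]
grip_width: 0.045
```

```bash
python3 plan.py .5118 .2744 .14 49
```

```text
t 11.3 p [0.512  0.2741 0.1432] zang 48.94 tilt [-0.0008  0.0002] F [-1.7  0.1  4.6] T [-0.15  0.3   0.  ] w 0.045 q [ 0.37  0.48 -0.18  0.91  0.    1.08]
dp [3.2, 0.4, 0.1] twist [-0.001, -0.0, -0.001] deg 0.1
```

send_rows --dp '[[0.5, 0.2, -0.2], [1, 0.3, -0.3], [1.5, 0.3, -0.3], [1.5, 0.3, -0.3]]' --twist '[[0, 0, 0], [0, 0, 0], [0, 0, 0], [0, 0, 0]]'

```text
time_s: 11.7
tool_pos: [0.512, 0.2741, 0.1421]
tool_rot: [[0.0, -0.754, 0.657], [0.0, 0.657, 0.754], [-1.0, 0.0, 0.0]]
wrist_force: [-1.6, -0.7, 7.2]
grip_width: 0.0449
```

```bash
python3 plan.py .5118 .2744 .14 49
```

```text
t 11.7 p [0.512  0.2741 0.1421] zang 48.93 tilt [0.0001 0.0003] F [-1.6 -0.7  7.2] T [-0.19  0.23  0.  ] w 0.0449 q [ 0.37  0.48 -0.18  0.91  0.    1.08]
dp [2.1, 0.3, 0.2] twist [-0.001, 0.0, -0.0] deg 0.1
```

Stiffness is 2.4 N/mm, so this is the spring and the lugs are through the slots. Next I press to about 12.5 N.

send_rows --dp '[[0.8, 0, 0], [1.6, 0, 0], [2.3, 0, 0], [2.3, 0, 0], [2.3, 0, 0]]' --twist '[[0, 0, 0], [0, 0, 0], [0, 0, 0], [0, 0, 0], [0, 0, 0]]'

```text
time_s: 12.2
tool_pos: [0.512, 0.2741, 0.1406]
tool_rot: [[0.001, -0.754, 0.657], [0.0, 0.657, 0.754], [-1.0, -0.0, 0.001]]
wrist_force: [-3.5, -0.9, 10.3]
grip_width: 0.045
```

```bash
python3 plan.py .512 .2741 .1403 49
```

```text
t 12.2 p [0.512  0.2741 0.1406] zang 48.94 tilt [0.0007 0.0004] F [-3.5 -0.9 10.3] T [-0.44  0.79  0.03] w 0.045 q [ 0.37  0.48 -0.19  0.9   0.    1.08]
dp [0.3, 0.0, 0.0] twist [-0.001, 0.001, 0.0] deg 0.1
```

send_rows --dp '[[0.3, 0.2, -0.1], [0.6, 0.2, -0.2], [0.8, 0.2, -0.2], [0.8, 0.2, -0.2]]' --twist '[[0, 0.004, 0.0015], [0, 0.008, 0.003], [0, 0.008, 0.003], [0, 0.008, 0.003]]'

```text
time_s: 12.6
tool_pos: [0.5123, 0.2742, 0.1407]
tool_rot: [[-0.005, -0.754, 0.657], [-0.003, 0.657, 0.754], [-1.0, 0.002, -0.006]]
wrist_force: [-2.8, -0.6, 12.0]
grip_width: 0.0451
```

```bash
python3 plan.py .512 .2741 .1398 49
```

```text
t 12.6 p [0.5123 0.2742 0.1407] zang 48.94 tilt [-0.0053 -0.0032] F [-2.8 -0.6 12. ] T [-0.15  0.43  0.04] w 0.0451 q [ 0.37  0.49 -0.18  0.92 -0.    1.08]
dp [0.9, 0.1, -0.3] twist [-0.001, -0.006, -0.002] deg 0.4
```

About 13 N of contact, so the origin is about 1.4 mm below the rim. Now I turn clockwise while keeping that press.

send_rows --dp '[[0.8, 0.15, -0.1], [0.8, 0.15, -0.1], [0.8, 0.15, -0.1], [0.8, 0.15, -0.1]]' --twist '[[0.04, 0.002, 0.001], [0.08, 0.002, 0.001], [0.12, 0.002, 0.001], [0.15, 0.002, 0.001]]'

```text
time_s: 13.0
tool_pos: [0.5131, 0.2747, 0.141]
tool_rot: [[-0.005, -0.646, 0.763], [-0.003, 0.763, 0.646], [-1.0, 0.001, -0.006]]
wrist_force: [-1.2, 0.5, 10.7]
grip_width: 0.0451
```

```bash
python3 plan.py .512 .2741 .1398 0
```

```text
t 13.0 p [0.5131 0.2747 0.141 ] zang 40.26 tilt [-0.005  -0.0028] F [-1.2  0.5 10.7] T [0.09 0.04 0.08] w 0.0451 q [ 0.37  0.49 -0.17  0.92 -0.    1.23]
dp [1.2, 0.2, -1.2] twist [0.703, -0.006, 0.001] deg 40.3
```

send_rows --dp '[[0.9, 0, 0], [1, 0, 0], [1, 0, 0], [1, 0, 0]]' --twist '[[0.05, 0, 0], [0.1, 0, 0], [0.15, 0, 0], [0.18, 0, 0]]'

```text
time_s: 13.4
tool_pos: [0.514, 0.2751, 0.141]
tool_rot: [[-0.003, -0.498, 0.867], [-0.002, 0.867, 0.498], [-1.0, -0.0, -0.003]]
wrist_force: [-1.1, 0.0, 10.7]
grip_width: 0.0456
```

```bash
python3 plan.py .512 .2741 .1398 0
```

```text
t 13.4 p [0.514  0.2751 0.141 ] zang 29.85 tilt [-0.0026 -0.0019] F [-1.1  0.  10.7] T [-0.07  0.07  0.07] w 0.0456 q [ 0.37  0.49 -0.17  0.91 -0.    1.42]
dp [1.2, 0.1, -2.2] twist [0.521, -0.003, 0.001] deg 29.8
```

send_rows --dp '[[1, 0, -0.4], [1, 0, -0.9], [1, 0, -0.9], [1, 0, -0.9]]' --twist '[[0.05, 0, 0], [0.1, 0, 0], [0.15, 0, 0], [0.18, 0, 0]]'

```text
time_s: 13.8
tool_pos: [0.5144, 0.2751, 0.1411]
tool_rot: [[0.0, -0.333, 0.943], [-0.001, 0.943, 0.333], [-1.0, -0.001, -0.0]]
wrist_force: [0.7, -0.0, 10.6]
grip_width: 0.0449
```

```bash
python3 plan.py .512 .2741 .1398 0
```

```text
t 13.8 p [0.5144 0.2751 0.1411] zang 19.43 tilt [ 0.0002 -0.0009] F [ 0.7 -0.  10.6] T [-0.01  0.    0.11] w 0.0449 q [ 0.37  0.49 -0.18  0.91 -0.    1.6 ]
dp [1.3, -0.1, -2.6] twist [0.339, 0.0, 0.001] deg 19.4
```

send_rows --dp '[[1, 0, -0.6], [1, 0, -1.2], [1, 0, -1.2], [1, 0, -1.2]]' --twist '[[0.05, 0, 0], [0.1, 0, 0], [0.15, 0, 0], [0.18, 0, 0]]'

```text
time_s: 14.2
tool_pos: [0.5145, 0.275, 0.1412]
tool_rot: [[0.003, -0.157, 0.988], [0.0, 0.988, 0.157], [-1.0, -0.0, 0.003]]
wrist_force: [0.4, 0.3, 9.4]
grip_width: 0.0448
```

```bash
python3 plan.py .512 .2741 .1398 0
```

```text
t 14.2 p [0.5145 0.275  0.1412] zang 9.01 tilt [0.0031 0.    ] F [0.4 0.3 9.4] T [-0.1  -0.02  0.03] w 0.0448 q [ 0.37  0.48 -0.18  0.91 -0.    1.78]
dp [1.4, -0.5, -2.6] twist [0.157, 0.003, 0.0] deg 9.0
```

send_rows --dp '[[1.2, 0, -0.6], [1.2, 0, -1], [1.2, 0, -1]]' --twist '[[0.04, 0.003, 0], [0.08, 0.003, 0], [0.1, 0.003, 0]]'

```text
time_s: 14.5
tool_pos: [0.5146, 0.2752, 0.1411]
tool_rot: [[0.003, -0.056, 0.998], [0.0, 0.998, 0.056], [-1.0, 0.0, 0.003]]
wrist_force: [-0.1, -0.7, 9.3]
grip_width: 0.0455
```

```bash
python3 plan.py .512 .2741 .1398 0
```

```text
t 14.5 p [0.5146 0.2752 0.1411] zang 3.2 tilt [0.0028 0.0004] F [-0.1 -0.7  9.3] T [-0.18  0.12  0.1 ] w 0.0455 q [ 0.37  0.48 -0.18  0.91 -0.    1.88]
dp [1.3, -0.9, -2.6] twist [0.056, 0.003, -0.0] deg 3.2
```

send_rows --dp '[[1.2, 0, -0.5], [1.2, 0, -0.8], [1.2, 0, -0.8]]' --twist '[[0.03, 0.003, 0], [0.06, 0.003, 0], [0.07, 0.003, 0]]'

```text
time_s: 14.8
tool_pos: [0.5139, 0.2753, 0.1409]
tool_rot: [[0.001, 0.014, 1.0], [0.001, 1.0, -0.014], [-1.0, 0.001, 0.001]]
wrist_force: [-4.4, -1.3, 13.3]
grip_width: 0.0453
```

```bash
python3 plan.py .512 .2741 .1398 0
```

```text
t 14.8 p [0.5139 0.2753 0.1409] zang -0.83 tilt [0.0007 0.0009] F [-4.4 -1.3 13.3] T [-0.28  0.89  0.6 ] w 0.0453 q [ 0.37  0.48 -0.18  0.91  0.    1.95]
dp [1.1, -1.3, -1.9] twist [-0.014, 0.001, -0.001] deg 0.8
```

Twist torque rose sharply to 0.6 N m at a total turn of 49.8°, which is the hard stop. I ease off the torque and side load before releasing.

send_rows --dp '[[0.5, 0, -0.2], [0.5, 0, -0.3], [0.5, 0, -0.3]]' --twist '[[-0.005, 0.003, 0], [-0.005, 0.005, 0], [-0.005, 0.005, 0]]'

```text
time_s: 15.1
tool_pos: [0.514, 0.2754, 0.1411]
tool_rot: [[-0.003, 0.009, 1.0], [0.001, 1.0, -0.009], [-1.0, 0.001, -0.003]]
wrist_force: [-0.9, -1.7, 9.2]
grip_width: 0.0456
```

```bash
python3 plan.py .5125 .2748 .1398 0; python3 snap.py 5 .5113 .2742 .12 36
```

```text
t 15.1 p [0.514  0.2754 0.1411] zang -0.51 tilt [-0.0032  0.0009] F [-0.9 -1.7  9.2] T [-0.38  0.37  0.39] w 0.0456 q [ 0.37  0.49 -0.17  0.91  0.    1.95]
dp [1.3, -0.6, -1.5] twist [-0.009, -0.003, -0.001] deg 0.5
crop origin 202 248 scale 5.555555555555555
crop origin 127 172 scale 5.555555555555555
```

View pics/s5.png

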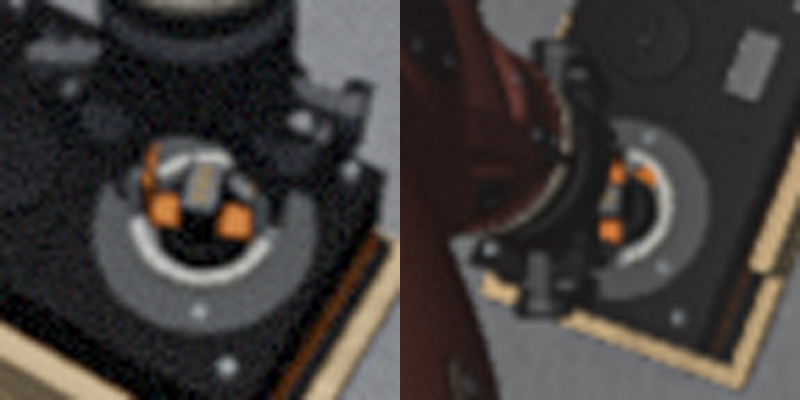

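Seated at the stop: in the side crop the tabs at (163,208) and (235,222) line up with the rim notches. I let go slowly.

send_rows --dp '[[0.5, 0, 0], [0.5, 0, 0], [0.5, 0, 0], [0.5, 0, 0], [0.5, 0, 0]]' --twist '[[0, 0, 0], [0, 0, 0], [0, 0, 0], [0, 0, 0], [0, 0, 0]]' --claw 0.4

```text
time_s: 15.7
tool_pos: [0.5141, 0.2754, 0.1405]
tool_rot: [[-0.003, 0.009, 1.0], [0.001, 1.0, -0.009], [-1.0, 0.001, -0.003]]
wrist_force: [0.2, -0.9, -0.2]
grip_width: 0.0595
```

```bash
python3 plan.py .5125 .2748 .1398 0
```

```text
t 15.7 p [0.5141 0.2754 0.1405] zang -0.51 tilt [-0.0031  0.0009] F [ 0.2 -0.9 -0.2] T [-0.03  0.    0.01] w 0.0595 q [ 0.37  0.49 -0.17  0.91  0.    1.95]
dp [0.8, -0.6, -1.6] twist [-0.009, -0.003, -0.001] deg 0.5
```

Free of load. I open fully, then rise straight up.

send_rows --dp '[[0, 0, 0], [0, 0, 0], [0, 0, 0], [0, 0, 0]]' --twist '[[0, 0, 0], [0, 0, 0], [0, 0, 0], [0, 0, 0]]' --claw 0.9

```text
time_s: 16.1
tool_pos: [0.5141, 0.2754, 0.1406]
tool_rot: [[-0.003, 0.009, 1.0], [0.001, 1.0, -0.009], [-1.0, 0.001, -0.003]]
wrist_force: [1.1, 0.2, 0.2]
grip_width: 0.081
```

send_rows --dp '[[-5, 0, 0], [-15, 0, 0], [-30, 0, 0], [-50, 0, 0], [-70, 0, 0]]' --twist '[[0, 0, 0], [0, 0, 0], [0, 0, 0], [0, 0, 0], [0, 0, 0]]'

```text
time_s: 16.6
tool_pos: [0.5143, 0.2753, 0.2121]
tool_rot: [[-0.003, 0.009, 1.0], [0.001, 1.0, -0.009], [-1.0, 0.001, -0.003]]
wrist_force: [0.5, 0.4, 0.8]
grip_width: 0.0814
```

```bash
python3 plan.py .35 .0 .27 0; python3 snap.py 6 .5113 .2742 .12 36
```

```text
t 16.6 p [0.5143 0.2753 0.2121] zang -0.52 tilt [-0.0026  0.0011] F [0.5 0.4 0.8] T [ 0.02 -0.05 -0.01] w 0.0814 q [ 0.37  0.43 -0.07  1.08  0.    1.94]
dp [-57.7, -276.7, -162.0] twist [-0.009, -0.003, -0.001] deg 0.5
crop origin 202 248 scale 5.555555555555555
crop origin 127 172 scale 5.555555555555555
```

View pics/s6.png

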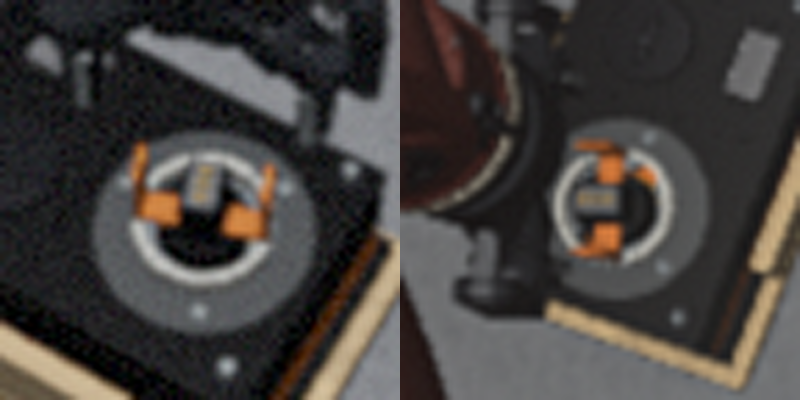

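Both tabs now stand outside the rim ((137,185) and (268,200) in the side crop), with the catches in the notches. I move clear and measure span and height.

send_rows --dp '[[-20, -20, -15], [-45, -60, -30], [-60, -100, -50], [-60, -140, -70], [-60, -170, -90]]' --twist '[[0, 0, 0], [0, 0, 0], [0, 0, 0], [0, 0, 0], [0, 0, 0]]'

```text
time_s: 17.2
tool_pos: [0.4234, 0.1049, 0.274]
tool_rot: [[0.003, 0.009, 1.0], [0.003, 1.0, -0.009], [-1.0, 0.003, 0.003]]
wrist_force: [0.1, -0.3, 0.0]
grip_width: 0.0813
```

```bash
python3 plan.py .35 .0 .27 0; python3 snap.py 7 .5113 .2742 .12 36
python3 - <<'E'
from h import *
np.set_printoptions(suppress=True,precision=4)
for n in("side","top"):
    d=load(n,7);w=cloud(d).reshape(-1,3);rgb=d["frame"].reshape(-1,3).astype(int)
    near=np.hypot(w[:,0]-.512,w[:,1]-.2745)<.04
    o=near&(rgb[:,0]>1.45*rgb[:,1])&(rgb[:,0]>rgb[:,2]+35)
    for sg in(1,-1):
        p=w[o&(sg*(w[:,0]-.512)>0)&(w[:,2]>.118)]
        if len(p): print(n,sg,len(p),'med',np.median(p,0),'min',p.min(0),'max',p.max(0))
    m=near&(w[:,2]>.126)&~o&(np.hypot(w[:,0]-.512,w[:,1]-.2745)<.014); 
    if m.sum(): print(n,'shell z',np.median(w[m],0),m.sum())
    cv2.imwrite(f'pics/full7{n}.png',cv2.resize(d["frame"][:,:,::-1],(600,450)))
E
```

```text
t 17.2 p [0.4234 0.1049 0.274 ] zang -0.54 tilt [0.0032 0.0026] F [ 0.1 -0.3  0. ] T [0.02 0.02 0.01] w 0.0813 q [ 0.07  0.11 -0.34  1.12  0.    1.65]
dp [3.5, -105.6, -72.4] twist [-0.009, 0.003, -0.003] deg 0.6
crop origin 202 248 scale 5.555555555555555
crop origin 127 172 scale 5.555555555555555
side 1 30 med [0.5382 0.28   0.1368] min [0.5195 0.2669 0.1181] max [0.5406 0.2877 0.148 ]
side -1 16 med [0.4849 0.2808 0.1399] min [0.4833 0.2696 0.1197] max [0.5035 0.2849 0.151 ]
side shell z [0.5113 0.2763 0.1368] 78
```

View pics/s7.png

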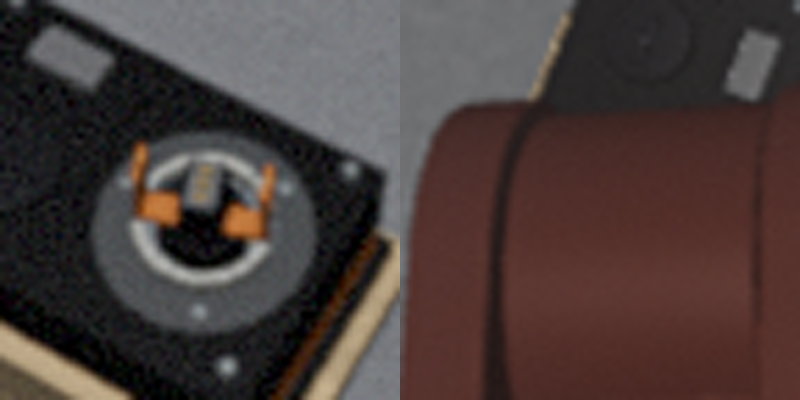

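View pics/full7top.png

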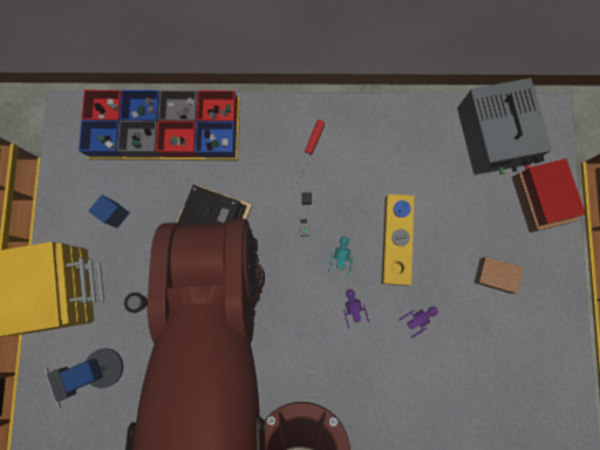

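Span over the tabs is 57 mm, so they are fully out. Tab tops are at about 0.148 and the shell at about 0.136, against 0.147 and 0.135 expected when fitted. The other things on the bench look unmoved, so I hand in.

```bash
python3 -c "
from bench import env
print(env.close_job())"
```

```text
the job is handed in; nothing more can be done
None
```

The black holder is out of the rack and locked in the white neck on the back of the lamp. I handed the job in after about 17 s of robot time, with the arm clear and touching nothing.

- **What I did:** I squeezed both tabs and lifted the holder out. I lowered it bulb first through the slots, which I had read from the rim notches at about -41° in the world frame, and pressed it to about 13 N on the spring. I then turned it 49.8° clockwise to the hard stop, eased off and opened the jaws.
- **Last checks, all from the side view:**
  - The tabs measure 57 mm across, so both have sprung out, and their catches sit in the notches.
  - Tab tops are at about 148 mm and the plug shell at about 136 mm, against 147 and 135 mm expected when seated.
  - The spares, look-alikes and small parts look unmoved.
- **Did not go quite as planned:**
  - The twist reached 0.6 N m for a moment at the stop, more than the 0.4 N m suggested, and I backed it off to 0.4.
  - A lug brushed the neck at about 1.5 N on the way in.
  - The gripper drifted about 2 mm sideways during the turn. Side force stayed low until the stop, where it reached about 4.5 N before I eased off.
  - The jaw opening read about 45 mm with the tabs squeezed, where 48 mm was expected.
  - The arm hid the neck from the top camera in the final picture.

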